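Engage the bayonet key plug of a test box and hold it home

ROBOT

A 6-joint arm with a two-finger parallel gripper is mounted at the origin on a cart in front of the work surface, level with it; the furniture and walls round the work are solid. World frame = base frame: x ahead of the robot, y to its left, z up, the work surface at z = 0. Lengths are in m, angles in degrees, forces in N, time in s.
With the tool pointing down it reaches from about 0.375 to 0.9 m from the base axis. Payload 3.1 kg.
Tool frame: the origin (TCP) lies midway between the tips of the shut fingers; the grasp point (between the pads) lies 19 mm behind it; z points along the fingers, y is the line along which they close (so a half turn about z gives the same grasp; the last joint's range is limited). The gripper opens to 87 mm and grips with 3 to 60 N. Pads are 19 mm wide; open, the fingers measure 117 mm over their backs; the gripper's body (75 mm by 190 mm) begins 51 mm behind the grasp point.
Start: joints at [-76.977, 30.224, 82.088, -0, 67.689, -10.227], TCP at [0.247, -0.574, 0.193] pointing down, gripper open.
Joint ranges: [-176.69, 176.69], [-43.24, 126.21], [12.49, 139.97], [-82, 262], [0, 151.66], [-163.58, 163.58]. Speed limits (degrees/s): [159.86, 159.86, 180, 180, 180, 180].

INTERFACE

Orientations are given as a 3x3 rotation matrix whose columns are the frame's x, y, z axes.
In Python, from rig import bot, eyes gives the robot as it stands (bot), with the cameras (eyes).
- The arm moves only by the shell command python3 steer.py 'ROWS'. ROWS is rows parted by semicolons, their numbers by spaces, 1 to 20 of them, each of 7 numbers: dx, dy, dz in m, then a rotation vector rx, ry, rz in degrees, then the opening from 0.0 (shut) to 1.0 (fully open); each row is the pose to reach, as a shift and turn from the pose commanded when the command began, along the tool's axes at that moment; what a row does not reach only later rows make up. A row lasts 1/10 s, in which the tool goes at most 0.05 m and 8.59 degrees, less where a joint would pass 70% of its speed; a pose out of reach is approached as far as the arm can. The fingers move at their own pace and stop on an object; the grip force is fixed at half the most. Time passes only in rows, so rows that do not move let the fingers close. It prints the time, the measured TCP pose, the force, the opening and the grip force at its end.
- bot.read_state(): the state, without advancing time (a new reading comes with each control period).
- eyes.capture(name): name is "scene" or "top" or "wrist"; returns a dict with "color" (400x640x3 uint8, red, green, blue), "K" (3x3 intrinsics, pixels), "D" ([k1, k2, p1, p2, k3] as OpenCV has them; the pictures are not rectified), "view" (4x4, takes a point from world to camera coordinates); the wrist camera has in their place "mount" (4x4, takes a point from camera to tool coordinates, whose origin is the TCP and whose axes are the flange's). Camera axes: x right, y up, looking along -z (the intrinsics and any distortion apply to the point x, -y, -z); pixel columns grow to the right and rows downward; lengths in m; the calibration is good to about 2 mm. A picture is of the moment at which its call begins: read the wrist's pose just before it. There is no depth.
- bot.hand_in(): hands the job in; it is judged then, once.
The state is a dict: "time_s": time; "joint_positions": joint angles; "qvel": joint speeds; "tau": joint torques, N m; "position": TCP position; "tcp_rot": TCP orientation; "force": force on the tool from outside, world axes, zero at the start; "moment": the same for the moment, N m; "opening": opening from 0.0 (shut) to 1.0 (fully open); "grasp_force": force on a finger pad.
Only numpy, scipy, OpenCV 4.12 (cv2) and the standard library are available. Lean on these libraries where they do the work, as an engineer would, in place of code of your own. Each camera call takes 0.05 s, during which the arm holds its last target. There are 200 camera calls.

TASK

Lift the hinged lid of the small grey test box on the right of the bench until it rests open on its stop. Then take the bayonet plug out of its metal rest, push it into the spring socket that the lid covered with its two lugs through the two slots, twist it clockwise (seen from above) a quarter turn as far as it goes, and keep it pressed fully home: the test runs only while it is held, so finish with the plug still gripped, twisted and pushed right down, not let go. Leave the solder reel, tape roll and small tin where they stand.

Things in the scene. Friction and masses are not known exactly. Their poses are not given: they have to be found in the camera images.
- test_box: Fixed grey box on the bench. Origin on the bench directly under the socket axis, z up. Housing from x -40 mm (front, with jacks) to +60 mm (rear), y +-48 mm, top panel at z 46 mm. A round steel socket, 54 mm outside, stands on the panel up to z 60 mm, under the lid.
- socket_mouth (a point): On the socket axis at the lip's top, 60 mm above the bench; axes as test_box. Lip 8 mm thick, 27 mm bore, two entry slots 11.5 mm wide reaching 20 mm from the axis along the box's +x and -x (white index mark on the panel at -x). Under the lip the lugs can turn only clockwise (seen from above) from the slots, to a stop 82 degrees on.
- lid (a joint): Lid angle in rad about the box's y axis: 0 closed over the socket, 1.85 resting open on its stop, leaning backward. Below about 1.2 it falls shut, beyond that it falls open onto its stop. Shallow inverted aluminium tray, 78 mm long (box x), 84 mm wide, 20 mm high, 0.12 kg; its rim lies on the panel when closed.
- lid_hinge (a point): Middle of the lid's hinge line: 44 mm behind the socket axis (box +x), 48 mm above the bench. Its axes turn with the lid.
- lid_knob (a point): Centre of the black roll on the lid near its front edge: 16 mm diameter, 22 mm long along the box's y, on a 10 mm stem, 22 mm above the lid's top face; in the lid's frame x -70, z +42 mm from the hinge (90 mm above the bench when closed). Pinched by its two ends it pivots in the fingers as the lid swings.
- plunger (a joint): How far the brass spring plunger in the socket is pressed (m). 0 at rest, its top 11 mm below the lip's top. 4 N preload, 600 N/m: at 9 mm the lugs clear the underside of the lip, 14 mm is fully home (collar on the lip, about 13 N). Let go after the twist, the plug springs back to 9 mm.
- plug: Loose plug, 67 mm tall, 0.12 kg, upright in its rest. Origin at the centre of its foot, z up. Steel shank 24 mm diameter, foot chamfered; two lugs along +x and -x, 8 mm wide, to 18 mm from the axis, 5 to 12 mm above the foot; black collar 50 mm diameter, 25 to 29 mm up; then a flat black grip to the top, 36 mm along x, 14 mm thick (y). A half turn makes no difference.
- rest: Fixed aluminium block 60 x 60 x 50 mm with a 40 mm hole in which the plug stands; the collar lies on its top, the foot 25 mm above the bench. Origin at the centre of its underside.
- solder_reel: Loose blue and white reel of 57 mm diameter, 37 mm high, to be left alone. Origin at the centre of its underside.
- tape_roll: Loose black roll of tape, 58 x 56 x 19 mm, to be left alone. Origin at the centre of its underside.
- tip_tinner: Loose small round tin, 36 mm diameter, 18 mm high, to be left alone. Origin at the centre of its underside.

How it is judged (in metres and radians):
On the way, in this order (a step that is already met when the one before it is completed fails the run):
1. the lid is open and rests on its stop (within about 5 degrees) (value of joint lid above 1.76 rad), for 0.3 s.
2. the plug's lugs are in the slots and the plug presses the plunger (value of joint plunger above 0.003 m and angle between the x axis of plug and the x axis of test_box, either way round below 0.3 rad and horizontal distance between plug and socket_mouth below 0.004 m), for 0.05 s.
At the end, for the whole second after the job is handed in: The lid rests open on its stop; the plug stands upright in the socket, twisted clockwise at least 69 degrees from the slots (stop at 82) and within 2.5 mm of fully home against the spring, still held by the fingers and at rest (value of joint lid above 1.76 rad and value of joint plunger above 0.0115 m and z of plug in the frame of socket_mouth below -0.0225 m and horizontal distance between plug and socket_mouth below 0.004 m and angle between plug's own z axis and vertical below 0.12 rad and angle between the x axis of plug and the x axis of test_box, either way round above 1.2 rad and contact force between the fingers and plug above 1 N and contact force between plug and plunger above 5 N and linear speed of plug below 0.02 m/s); the arm keeps its last pose, push and grip.
It fails at once if the solder reel is moved by more than 2 cm (distance of solder_reel from where it was at the start of the episode above 0.02 m).
It fails at once if the tape roll is moved by more than 2 cm (distance of tape_roll from where it was at the start of the episode above 0.02 m).
It fails at once if the small tin is moved by more than 2 cm (distance of tip_tinner from where it was at the start of the episode above 0.02 m).
It also fails if it takes over 59 s, if anything falls off the work surface, if the arm or the gripper's body presses on something with over 40 N, if the wrist force passes 120 N, or if a joint passes its speed limit or range.

## Working session

There is one attempt and no reset: what is moved stays moved. The work goes in short steps, Python scripts to look and compute and a shell command to move; the robot and the scene stay as the last step left them, time stands still between calls to the robot, and variables do not carry over. Pictures are saved under pics/ and viewed, at most 10 in all, crops included, and the job is handed in when it is done.

```bash
ls; mkdir -p pics
python3 - <<'E'
from rig import bot, eyes
import cv2,numpy as np,pickle
s=bot.read_state();print(s)
for n in("scene","top","wrist"):
    c=eyes.capture(n);pickle.dump(c,open(f"pics/{n}0.pkl","wb"));cv2.imwrite(f"pics/{n}0.png",c["color"][:,:,::-1])
    print(n,c["K"],c["D"],c.get("view",c.get("mount")))
E
```

```text
pics
rig.py
steer.py
{'time_s': 0.0, 'joint_positions': array([-7.69785366e+01,  3.02787911e+01,  8.21553857e+01, -5.14745965e-04,
        6.76890268e+01, -1.02285512e+01]), 'qvel': array([-0.08668795, -0.11678854,  0.07824093,  0.01150562,  0.0067672 ,
        0.07285565]), 'tau': array([ 5.86179940e-04, -4.40039277e+01, -1.76593101e+01,  6.34329719e-02,
        5.83601114e-02, -1.60797017e-04]), 'position': array([ 0.24654726, -0.57346232,  0.19237913]), 'tcp_rot': array([[ 9.18789852e-01,  3.94746710e-01, -4.92596379e-04],
       [ 3.94746841e-01, -9.18787544e-01,  2.09314069e-03],
       [ 3.73668985e-04, -2.11760729e-03, -9.99997688e-01]]), 'force': array([-0.6407235 , -0.1858174 ,  0.73504328]), 'moment': array([ 0.05718505, -0.07587644, -0.00187925]), 'grasp_force': 0.0, 'opening': 0.9985240454428059}
scene [[441.62965894   0.         315.47280283]
 [  0.         441.62965894 194.19987782]
 [  0.           0.           1.        ]] [-0.12275763  0.          0.          0.          0.        ] [[ 0.61992852 -0.78445662  0.01778856 -0.57905586]
 [ 0.31833045  0.2721571   0.90807
[... 281 characters left out ...]
        0.          0.        ] [[-0.01624547 -0.99985414 -0.00527148 -0.31480141]
 [ 0.97960914 -0.01697201  0.2001946  -0.53683002]
 [-0.20025487 -0.00191173  0.97974197 -0.81520065]
 [ 0.          0.          0.          1.        ]]
wrist [[318.56620574   0.         326.47755056]
 [  0.         318.56620574 199.17781891]
 [  0.           0.           1.        ]] [-0.06161961  0.          0.          0.          0.        ] [[ 2.76225308e-04  9.56846304e-01  2.90594345e-01  8.04805305e-02]
 [ 9.99999919e-01 -1.78902510e-04 -3.61476682e-04  5.10582324e-04]
 [-2.93889569e-04  2.90594422e-01 -9.56846276e-01 -1.91089059e-01]
 [ 0.00000000e+00  0.00000000e+00  0.00000000e+00  1.00000000e+00]]
```

View pics/top0.png

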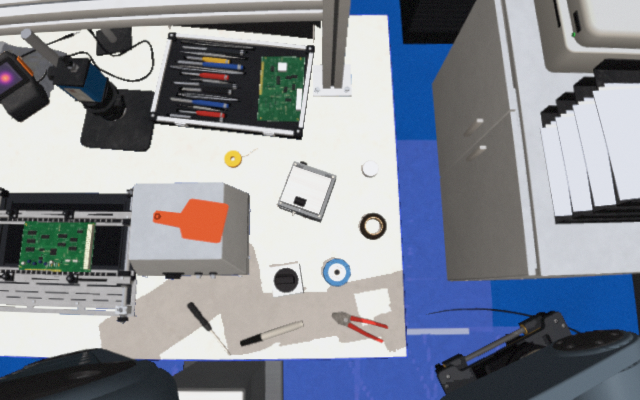

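View pics/scene0.png

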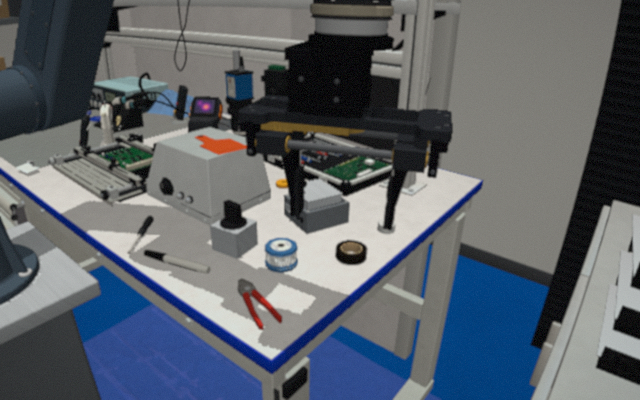

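Run:
```python
import cv2
i=cv2.imread("pics/top0.png");cv2.imwrite("pics/topc.png",cv2.resize(i[150:300,250:400],None,fx=4,fy=4,interpolation=cv2.INTER_CUBIC))
```

```text
(no output)
```

View pics/topc.png

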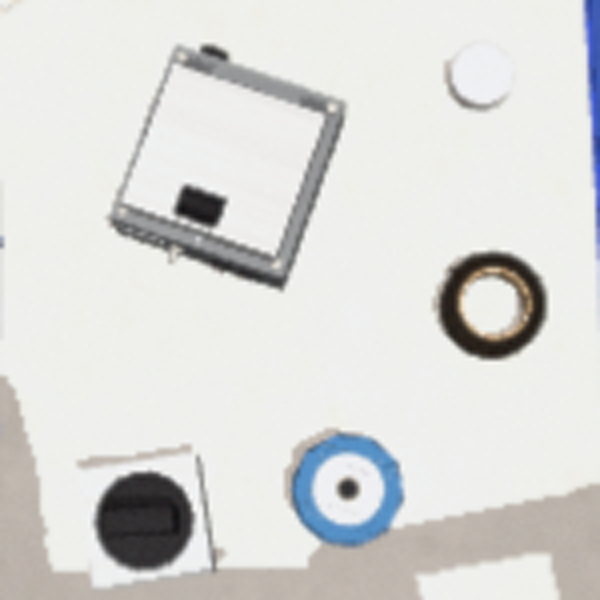

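```bash
cat > h.py <<'E'
import cv2,numpy as np,pickle
def ray(c,px,z,view=None):
    V=c["view"] if view is None else view
    u=cv2.undistortPoints(np.array([[px]],float),c["K"],c["D"]).ravel()
    R,t=V[:3,:3],V[:3,3]; o=-R.T@t; d=R.T@np.array([u[0],-u[1],-1.])
    return o+d*(z-o[2])/d[2]
def proj(c,P,view=None):
    V=c["view"] if view is None else view
    p=(V[:3,:3]@np.atleast_2d(P).T).T+V[:3,3]; p=p*[1,-1,-1]
    return cv2.projectPoints(p,np.zeros(3),np.zeros(3),c["K"],c["D"])[0][:,0]
def wview(s,mount):
    T=np.eye(4);T[:3,:3]=s["tcp_rot"];T[:3,3]=s["position"]
    return np.linalg.inv(T@mount)
E
python3 - <<'E'
from h import *
c=pickle.load(open("pics/top0.pkl","rb"))
f=lambda p,z:ray(c,[(p[0]+.5)/4-.5+250,(p[1]+.5)/4-.5+150],z).round(4)
for n,p,z in [("RL",(178,48),.046),("RR",(343,103),.046),("FR",(285,275),.046),("FL",(115,213),.046),
 ("lRL",(187,62),.068),("lRR",(322,107),.068),("lFR",(278,262),.068),("lFL",(125,210),.068),("knob",(200,205),.096),
 ("collar",(143,520),.054),("g1",(107,503),.092),("g2",(180,498),.092),("g3",(182,530),.092),("g4",(107,535),.092),
 ("r1",(80,463),.05),("r2",(190,448),.05),("r3",(215,570),.05),("r4",(93,585),.05),
 ("reel",(349,488),.037),("tape",(492,304),.019),("tin",(480,73),.018)]: print(n,f(p,z))
E
```

```text
RL [ 0.6205 -0.2714  0.046 ]
RR [ 0.5887 -0.3581  0.046 ]
FR [ 0.4977 -0.3261  0.046 ]
FL [ 0.5318 -0.2383  0.046 ]
lRL [ 0.6061 -0.2774  0.068 ]
lRR [ 0.5809 -0.3465  0.068 ]
lFR [ 0.5008 -0.3227  0.068 ]
lFL [ 0.5288 -0.2456  0.068 ]
knob [ 0.5249 -0.285   0.096 ]
collar [ 0.3741 -0.2534  0.054 ]
g1 [ 0.3816 -0.2394  0.092 ]
g2 [ 0.3835 -0.2743  0.092 ]
g3 [ 0.3684 -0.2751  0.092 ]
g4 [ 0.3666 -0.2395  0.092 ]
r1 [ 0.403  -0.2214  0.05  ]
r2 [ 0.4097 -0.2768  0.05  ]
r3 [ 0.3491 -0.2888  0.05  ]
r4 [ 0.3426 -0.2281  0.05  ]
reel [ 0.3889 -0.3568  0.037 ]
tape [ 0.4846 -0.4355  0.019 ]
tin [ 0.612  -0.4344  0.018 ]
```

```bash
cat >> h.py <<'E'
from scipy.spatial.transform import Rotation as Ro
def down(yaw):
    a=np.radians(yaw);return np.array([[np.cos(a),np.sin(a),0],[np.sin(a),-np.cos(a),0],[0,0,-1.]])
def rel(s,p,yaw):
    R=s["tcp_rot"];return (R.T@(np.array(p)-s["position"])).round(4),Ro.from_matrix(R.T@down(yaw)).as_rotvec(degrees=True).round(2)
E
python3 - <<'E'
from h import *
from rig import bot, eyes
s=bot.read_state();print(rel(s,[.46,-.28,.25],160))
c=pickle.load(open("pics/top0.pkl","rb"))
print(ray(c,[333,88],0),ray(c,[249,272],0),ray(c,[249,190],0),ray(c,[228,205],.12))
E
python3 steer.py 2>&1 | head -5
```

```text
(array([ 0.312 , -0.1856, -0.057 ]), array([-2.0000e-02, -1.2000e-01, -1.3675e+02]))
[ 0.81197119 -0.35958628  0.        ] [ 0.39217811 -0.1713111   0.        ] [ 0.5712412  -0.16854288  0.        ] [ 0.51429102 -0.14964418  0.12      ]
Traceback (most recent call last):
  File "steer.py", line 5, in <module>
    connect(sys.argv[1:4])
    ~~~~~~~^^^^^^^^^^^^^^^
TypeError: make.<locals>.jog() missing 1 required positional argument: 'text'
```

```bash
python3 steer.py '0.03 -0.02 -0.057 0 0 -8 1;0.312 -0.186 -0.057 0 0 -136.7 1;0.312 -0.186 -0.057 0 0 -136.7 1;0.312 -0.186 -0.057 0 0 -136.7 1;0.312 -0.186 -0.057 0 0 -136.7 1;0.312 -0.186 -0.057 0 0 -136.7 1;0.312 -0.186 -0.057 0 0 -136.7 1;0.312 -0.186 -0.057 0 0 -136.7 1;0.312 -0.186 -0.057 0 0 -136.7 1;0.312 -0.186 -0.057 0 0 -136.7 1;0.312 -0.186 -0.057 0 0 -136.7 1;0.312 -0.186 -0.057 0 0 -136.7 1;0.312 -0.186 -0.057 0 0 -136.7 1;0.312 -0.186 -0.057 0 0 -136.7 1;0.312 -0.186 -0.057 0 0 -136.7 1;0.312 -0.186 -0.057 0 0 -136.7 1;0.312 -0.186 -0.057 0 0 -136.7 1;0.312 -0.186 -0.057 0 0 -136.7 1;0.312 -0.186 -0.057 0 0 -136.7 1;0.312 -0.186 -0.057 0 0 -136.7 1'
python3 - <<'E'
from h import *
from rig import bot, eyes
s=bot.read_state();c=eyes.capture("wrist");print(s["joint_positions"].round(1))
c["view"]=wview(s,c["mount"]);pickle.dump(c,open("pics/w1.pkl","wb"))
cv2.imwrite("pics/w1.png",cv2.resize(c["color"][:,:,::-1],(800,500),interpolation=cv2.INTER_CUBIC))
E
```

```text
time_s: 2.15
position: [0.4599, -0.2801, 0.2503]
tcp_rot: [[-0.939, 0.344, -0.0], [0.344, 0.939, 0.0], [0.0, 0.0, -1.0]]
force: [0.6, -0.4, -0.3]
opening: 1.0
grasp_force: 0.0
[ -43.2   19.8   90.5    0.    69.8 -113.1]
```

View pics/w1.png

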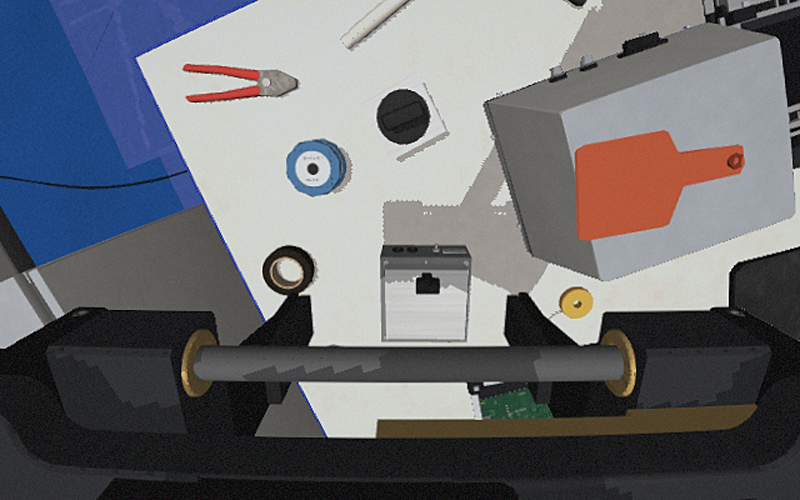

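Run:
```python
from h import *
i=pickle.load(open("pics/w1.pkl","rb"))["color"][:,:,::-1]
a=cv2.resize(i[185:280,295:390],(560,560),interpolation=cv2.INTER_CUBIC)
b=cv2.resize(i[60:135,290:365],(240*2,480),interpolation=cv2.INTER_CUBIC)
b=cv2.resize(i[60:135,290:330+5],(0,0),fx=1,fy=1) if 0 else cv2.resize(i[62:132,292:362],(0,0),fx=4,fy=4,interpolation=cv2.INTER_CUBIC)
o=np.zeros((560,800,3),np.uint8);o[:380,:380]=cv2.resize(i[190:285,295:390],(380,380),interpolation=cv2.INTER_CUBIC);o[:420,380:]=cv2.resize(i[62:132,292:362],(420,420),interpolation=cv2.INTER_CUBIC)
cv2.imwrite("pics/w1c.png",o[:420])
```

```text
(no output)
```

View pics/w1c.png

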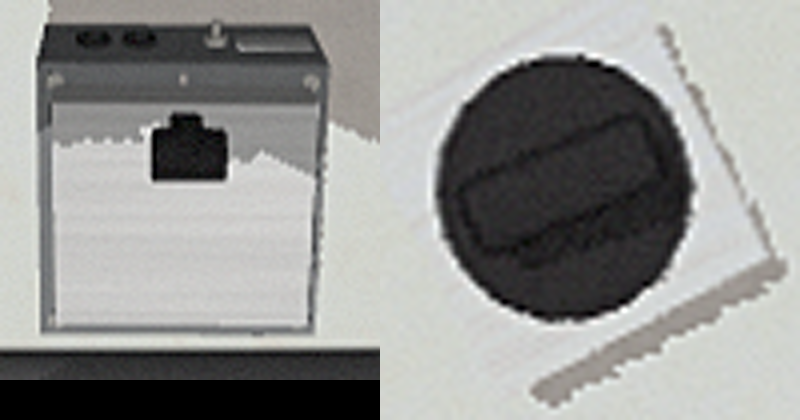

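Run:
```python
from h import *
c=pickle.load(open("pics/w1.pkl","rb"))
f=lambda p,z:ray(c,[(p[0]+.5)/4-.5+295,(p[1]+.5)/4-.5+190],z)
g=lambda p,z:ray(c,[(p[0]-380+.5)/6-.5+292,(p[1]+.5)/6-.5+62],z)
for n,p,z in [("FL",(328,67),.046),("FR",(38,67),.046),("RR",(40,333),.046),("RL",(314,333),.046),("knob",(189,155),.09)]:print(n,f(p,z).round(4))
for n,p,z in [("collar",(564.5,188),.054),("g1",(460,190),.092),("g2",(640,115),.092),("g3",(665,178),.092),("g4",(490,252),.092)]:print(n,g(p,z).round(4))
# predicted projections
for (x,y,yaw) in [(.550,-.2945,-20)]:
    a=np.radians(yaw);R=np.array([[np.cos(a),-np.sin(a),0],[np.sin(a),np.cos(a),0],[0,0,1]])
    P=np.array([[-40,48,46],[-40,-48,46],[60,-48,46],[60,48,46],[-26,0,90]])/1e3@R.T+[x,y,0]
    print(((proj(c,P)-[295,190]+.5)*4-.5).round(0))
```

```text
FL [ 0.5302 -0.236   0.046 ]
FR [ 0.4975 -0.3251  0.046 ]
RR [ 0.5892 -0.3601  0.046 ]
RL [ 0.6224 -0.2699  0.046 ]
knob [ 0.5261 -0.2849  0.09  ]
collar [ 0.3733 -0.2536  0.054 ]
g1 [ 0.3684 -0.2708  0.092 ]
g2 [ 0.3675 -0.237   0.092 ]
g3 [ 0.3789 -0.2365  0.092 ]
g4 [ 0.3801 -0.2696  0.092 ]
[[328.  63.]
 [ 34.  64.]
 [ 41. 335.]
 [314. 334.]
 [186. 154.]]
```

Run:
```python
from h import *
from rig import bot, eyes
s=bot.read_state();print(rel(s,[.5259,-.2856,.074],159.9))
```

```text
(array([-0.0638,  0.0175,  0.1763]), array([ 0.  , -0.  , -0.01]))
```

```bash
python3 steer.py '-0.03 0.01 0.04 0 0 0 1;-0.064 0.0175 0.08 0 0 0 0.8;-0.064 0.0175 0.12 0 0 0 0.6;-0.064 0.0175 0.15 0 0 0 0.6;-0.064 0.0175 0.17 0 0 0 0.6;-0.064 0.0175 0.176 0 0 0 0.6;-0.064 0.0175 0.176 0 0 0 0.6;-0.064 0.0175 0.176 0 0 0 0.4;-0.064 0.0175 0.176 0 0 0 0.3;-0.064 0.0175 0.176 0 0 0 0.2;-0.064 0.0175 0.176 0 0 0 0.1;-0.064 0.0175 0.176 0 0 0 0.1;-0.064 0.0175 0.176 0 0 0 0.1;-0.064 0.0175 0.176 0 0 0 0.1'
```

```text
time_s: 3.6
position: [0.5261, -0.2856, 0.0744]
tcp_rot: [[-0.939, 0.343, 0.0], [0.343, 0.939, -0.0], [-0.0, -0.0, -1.0]]
force: [0.5, -0.2, -0.0]
opening: 0.12
grasp_force: 0.0
```

Run:
```python
from h import *
from rig import bot, eyes
s=bot.read_state();c=eyes.capture("wrist");d=eyes.capture("scene")
print(s["opening"],s["grasp_force"])
o=np.zeros((480,800,3),np.uint8);o[:,:400]=cv2.resize(c["color"][150:390,220:420],(400,480));o[:,400:]=cv2.resize(d["color"][100:292,230:390],(400,480))
cv2.imwrite("pics/k1.png",o[:,:,::-1])
```

```text
0.11967230636029562 0.0
```

View pics/k1.png

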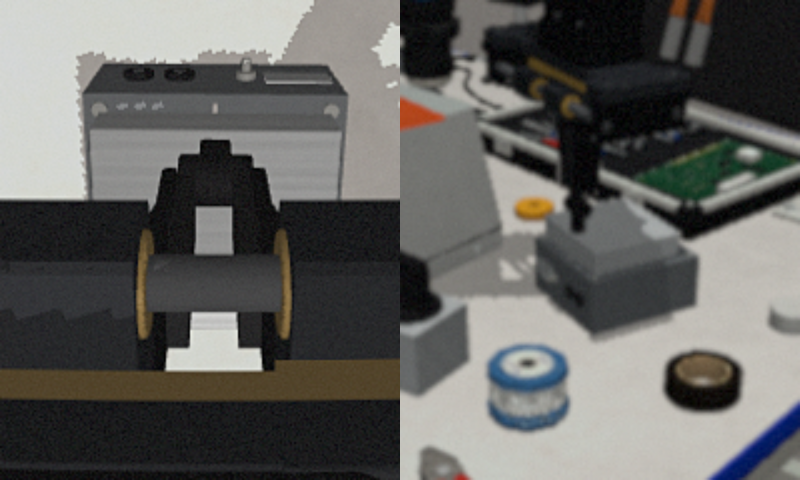

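```bash
python3 steer.py '0 0 0 0 0 0 0;0 0 0 0 0 0 0;0 0 0 0 0 0 0;0 0 0 0 0 0 0'
```

```text
time_s: 4.1
position: [0.5261, -0.2857, 0.0743]
tcp_rot: [[-0.939, 0.343, -0.0], [0.343, 0.939, -0.0], [0.0, -0.0, -1.0]]
force: [-0.3, -0.1, -0.6]
opening: 0.005
grasp_force: 0.0
```

Run:
```python
from h import *
from rig import bot, eyes
s=bot.read_state();c=eyes.capture("wrist");d=eyes.capture("scene")
V=wview(s,c["mount"])
k=np.array([.5259,-.2856,.09])
tip=s["position"]
for n,P in [("knob",k),("tcp",tip),("grasp",tip+[0,0,.019]),("grasp+20",tip+[0,0,.039])]:
    print(n,proj(c,P,V),proj(d,P))
a=c["color"][170:330,220:420+20].copy(); b=d["color"][130:220,260:360].copy()
o=np.zeros((600,800,3),np.uint8);o[:291,:400]=cv2.resize(a,(400,291));o[:360,400:]=cv2.resize(b,(400,360),interpolation=cv2.INTER_CUBIC)
cv2.imwrite("pics/k2.png",o[:360,:,::-1])
```

```text
knob [[326.6560325  240.43442836]] [[301.5572228  182.73668095]]
tcp [[326.6380726  230.69452149]] [[301.61323943 189.97071977]]
grasp [[326.6577984  243.11177612]] [[301.65955447 181.15503891]]
grasp+20 [[326.68306415 259.03571446]] [[301.7107213  171.70350611]]
```

View pics/k2.png

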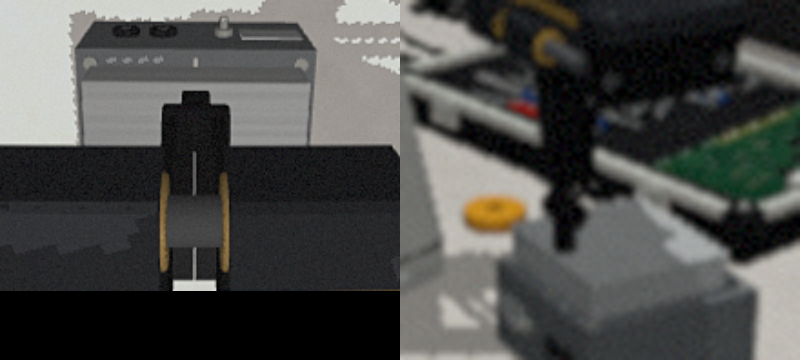

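Run:
```python
from h import *
from rig import bot, eyes
c=eyes.capture("wrist");d=eyes.capture("scene")
g=lambda i:(255*np.clip(i/110.,0,1)**.45).astype(np.uint8)
a=cv2.resize(g(c["color"][210:290,287:367]),(400,400),interpolation=cv2.INTER_NEAREST);b=cv2.resize(g(d["color"][140:205,270:335]),(400,400),interpolation=cv2.INTER_NEAREST)
cv2.imwrite("pics/k3.png",np.hstack([a,b])[:,:,::-1])
```

```text
(no output)
```

View pics/k3.png

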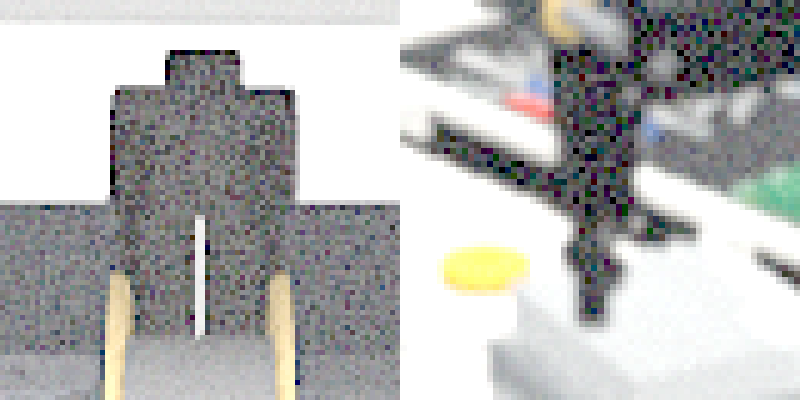

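```bash
python3 - <<'E'
from h import *
from rig import bot, eyes
pickle.dump((eyes.capture("wrist"),eyes.capture("scene"),eyes.capture("top")),open("pics/shut.pkl","wb"))
E
python3 steer.py '0 0 0 0 0 0 0.5;0 0 0 0 0 0 0.5;0 0 0 0 0 0 0.5;0 0 0 0 0 0 0.5;0 0 0 0 0 0 0.5;0 0 0 0 0 0 0.5'
python3 - <<'E'
from h import *
from rig import bot, eyes
n=(eyes.capture("wrist"),eyes.capture("scene"));o=pickle.load(open("pics/shut.pkl","rb"))
g=lambda i:(255*np.clip(i/110.,0,1)**.45).astype(np.uint8)
rows=[]
for c,d in (o[:2],n):
    a=cv2.resize(g(c["color"][210:270,277:377]),(500,300),interpolation=cv2.INTER_NEAREST);b=cv2.resize(g(d["color"][150:205,275:330]),(300,300),interpolation=cv2.INTER_NEAREST)
    rows.append(np.hstack([a,b]))
cv2.imwrite("pics/k4.png",np.vstack(rows)[:,:,::-1])
E
```

```text
time_s: 5.05
position: [0.5261, -0.2856, 0.0744]
tcp_rot: [[-0.939, 0.343, 0.0], [0.343, 0.939, 0.0], [-0.0, 0.0, -1.0]]
force: [0.2, -0.3, -0.1]
opening: 0.45
grasp_force: 0.0
```

View pics/k4.png

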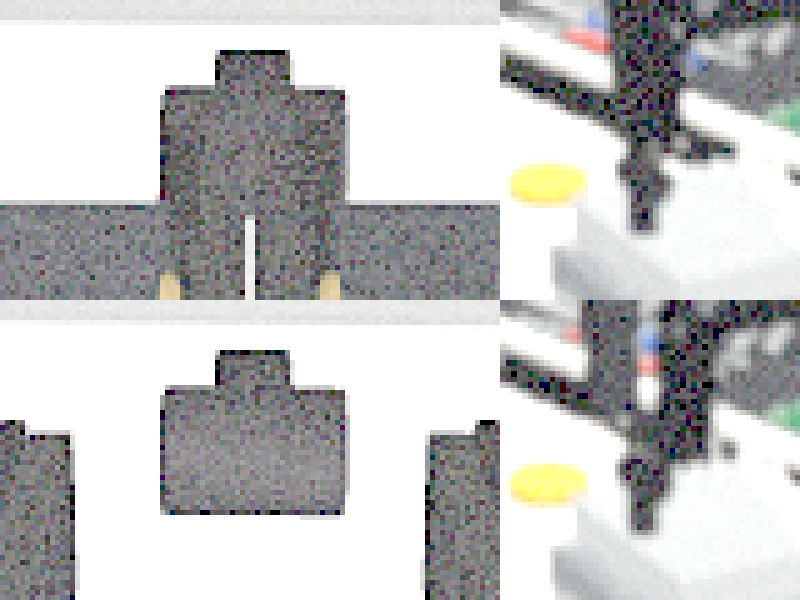

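```bash
python3 steer.py '0 0 0.004 0 0 0 0.5;0 0 0.008 0 0 0 0.5;0 0 0.008 0 0 0 0.5'; python3 -c "
from rig import bot, eyes
print(bot.read_state()['force'])"
```

```text
time_s: 5.45
position: [0.5255, -0.2852, 0.0655]
tcp_rot: [[-0.939, 0.343, -0.001], [0.343, 0.939, 0.001], [0.002, 0.001, -1.0]]
force: [-0.2, 0.8, -0.1]
opening: 0.496
grasp_force: 0.0
[-0.17276317  0.77402773 -0.07052064]
```

```bash
python3 steer.py '0 0 0.006 0 0 0 0.5;0 0 0.012 0 0 0 0.5;0 0 0.017 0 0 0 0.5;0 0 0.017 0 0 0 0.5;0 0 0.017 0 0 0 0.3;0 0 0.017 0 0 0 0;0 0 0.017 0 0 0 0;0 0 0.017 0 0 0 0;0 0 0.017 0 0 0 0'
```

```text
time_s: 6.35
position: [0.5264, -0.2853, 0.0496]
tcp_rot: [[-0.939, 0.343, 0.001], [0.343, 0.939, 0.0], [-0.001, 0.001, -1.0]]
force: [1.6, 2.3, 0.0]
opening: 0.251
grasp_force: 30.0
```

```bash
python3 steer.py '-0.004 0 -0.006 0 0 0 0;-0.0084 0 -0.0115 0 0 0 0;-0.0133 0 -0.0167 0 0 0 0;-0.021 0 -0.0232 0 0 0 0;-0.0304 0 -0.0294 0 0 0 0;-0.0394 0 -0.0337 0 0 0 0;-0.0502 0 -0.0372 0 0 0 0;-0.06 0 -0.039 0 0 0 0;-0.0714 0 -0.0396 0 0 0 0;-0.0813 0 -0.0389 0 0 0 0;-0.0925 0 -0.0365 0 0 0 0;-0.102 0 -0.0332 0 0 0 0;-0.112 0 -0.028 0 0 0 0;-0.118 0 -0.024 0 0 0 0;-0.1236 0 -0.0196 0 0 0 0;-0.1236 0 -0.0196 0 0 0 0'
```

```text
time_s: 7.95
position: [0.6451, -0.3297, 0.0696]
tcp_rot: [[-0.939, 0.343, 0.005], [0.343, 0.939, -0.003], [-0.006, -0.001, -1.0]]
force: [2.6, -0.6, 4.7]
opening: 0.248
grasp_force: 30.0
```

```bash
python3 steer.py '0 0 0 0 0 0 0.45;0 0 0 0 0 0 0.45;0 0 0 0 0 0 0.45;0 0 0 0 0 0 0.45;-0.003 0 -0.02 0 0 0 0.45;-0.003 0 -0.05 0 0 0 0.45;-0.003 0 -0.09 0 0 0 0.45;-0.003 0 -0.12 0 0 0 0.45;0 0 -0.14 0 0 0 0.45;0.02 0 -0.15 0 0 0 0.45'
python3 - <<'E'
from h import *
from rig import bot, eyes
s=bot.read_state();print(s["force"],rel(s,[.374,-.2535,.16],92))
t=eyes.capture("top");d=eyes.capture("scene");o=pickle.load(open("pics/shut.pkl","rb"))
pickle.dump((t,d),open("pics/open.pkl","wb"))
# compare lid predicted front edge/back in scene
for th in (0,1.76,1.85):
    a=np.radians(-20.1);R=np.array([[np.cos(a),-np.sin(a),0],[np.sin(a),np.cos(a),0],[0,0,1]])
    u=np.array([-np.cos(th),0,np.sin(th)]);v=np.array([np.sin(th),0,np.cos(th)])
    P=[R@(np.array([.044,y,.048])+x*u+z*v)+[.5503,-.2945,0] for x,z,y in((.078,0,.042),(.078,0,-.042),(.07,.042,0))]
    print(th,proj(d,P).round(0).tolist())
E
```

```text
time_s: 8.95
position: [0.6256, -0.3226, 0.2217]
tcp_rot: [[-0.94, 0.342, 0.006], [0.342, 0.94, -0.004], [-0.007, -0.002, -1.0]]
force: [-0.6, -0.4, 0.2]
opening: 0.454
grasp_force: 0.0
[-0.62094708 -0.36493422  0.15161913] (array([ 0.2605, -0.0211,  0.06  ]), array([ 0.13,  0.39, 67.97]))
0 [[288.0, 195.0], [309.0, 211.0], [302.0, 183.0]]
1.76 [[327.0, 153.0], [350.0, 166.0], [353.0, 163.0]]
1.85 [[329.0, 153.0], [353.0, 166.0], [355.0, 165.0]]
```

```bash
python3 steer.py '0.05 -0.004 0 0 0 8 0.45;0.1 -0.008 0 0 0 16 0.45;0.15 -0.012 0 0 0 24 0.45;0.2 -0.016 0.01 0 0 32 0.45;0.26 -0.021 0.02 0 0 40 0.45;0.26 -0.021 0.02 0 0 48 0.45;0.26 -0.021 0.02 0 0 56 0.45;0.26 -0.021 0.02 0 0 64 0.45;0.26 -0.021 0.02 0.1 0.4 68 0.45;0.26 -0.021 0.02 0.1 0.4 68 0.45;0.26 -0.021 0.02 0.1 0.4 68 0.45'
python3 - <<'E'
from h import *
from rig import bot, eyes
s=bot.read_state();print(s["joint_positions"].round(1))
c=eyes.capture("wrist");d=eyes.capture("scene");t=eyes.capture("top");c["view"]=wview(s,c["mount"])
pickle.dump((s,c,d,t),open("pics/p1.pkl","wb"))
P=np.array([[.3738,-.2535,.092]]);q=proj(c,P,c["view"])[0];print(q)
B=proj(c,np.array([[.5503,-.2945,.06]]),c["view"])[0];print(B)
g=lambda i:(255*np.clip(i/200.,0,1)**.6).astype(np.uint8)
def crop(i,q,h,n):
    x=int(np.clip(q[0]-h,0,640-2*h));y=int(np.clip(q[1]-h,0,400-2*h));print(x,y,n/(2*h));return cv2.resize(g(i[y:y+2*h,x:x+2*h]),(n,n),interpolation=cv2.INTER_CUBIC)
o=np.zeros((600,800,3),np.uint8)
o[:400,:400]=crop(c["color"],q,50,400);o[:400,400:]=crop(t["color"],(307,190),40,400)
o[400:,:200]=crop(d["color"],(320,180),50,200);o[400:,200:520]=cv2.resize(c["color"],(320,200))
cv2.imwrite("pics/p1.png",o[:,:,::-1])
E
```

```text
time_s: 10.15
position: [0.372, -0.2518, 0.1985]
tcp_rot: [[-0.036, 0.999, -0.006], [0.999, 0.036, 0.005], [0.005, -0.005, -1.0]]
force: [0.6, -0.8, 0.1]
opening: 0.452
grasp_force: 0.0
[-4.840e+01  1.650e+01  1.056e+02 -1.000e-01  5.830e+01 -5.040e+01]
[328.15179364 190.84767484]
[483.82992939 224.41230326]
278 140 4.0
267 150 5.0
270 130 2.0
```

View pics/p1.png

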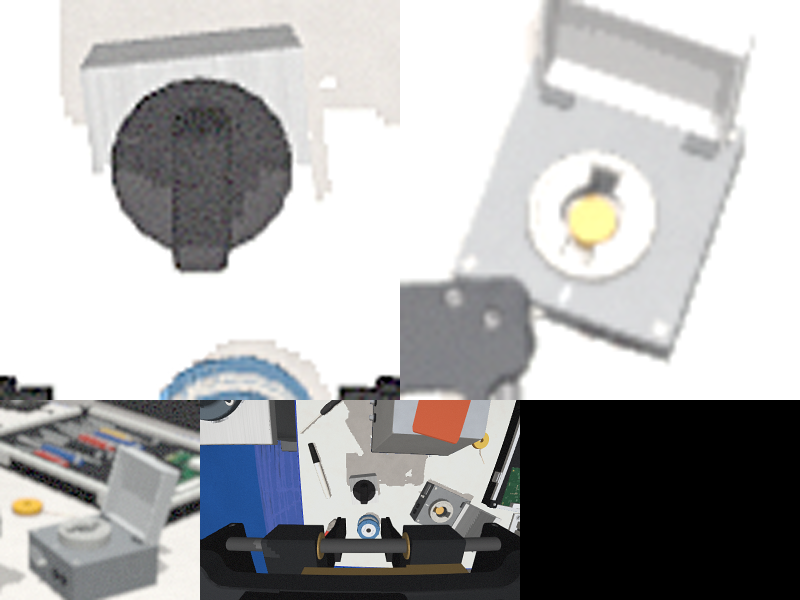

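Run:
```python
from h import *
s,c,d,t=pickle.load(open("pics/p1.pkl","rb"))
print("collar",ray(c,[278+201.5/4,140+165/4],.054,c["view"]))
print("sock top",ray(t,[267+192/5-.4,150+213.5/5-.4],.06))
# socket ring in wrist: bright blob near predicted
for im,V,q in((c,c["view"],(482,222)),(t,t["view"],(305,193))):
    h=cv2.cvtColor(im["color"],cv2.COLOR_RGB2GRAY);x0,y0=int(q[0]-22),int(q[1]-22);a=h[y0:y0+44,x0:x0+44]
    m=(a>190).astype(np.uint8);n,l,st,ce=cv2.connectedComponentsWithStats(m)
    for k in range(1,n):
        if st[k,4]>60:
            p=np.argwhere(l==k)[:,::-1].astype(np.int32);hull=cv2.convexHull(p);e=cv2.fitEllipse(hull)
            print(st[k],e,ray(im,[e[0][0]+x0,e[0][1]+y0],.06,V).round(4))
print(rel(s,[.3738,-.2535,.035],92))
```

```text
collar [ 0.374032   -0.25300945  0.054     ]
sock top [ 0.55014578 -0.29440642  0.06      ]
[  1   3  43  41 823] ((23.1068172454834, 23.314006805419922), (40.33122253417969, 46.98124313354492), 53.06294631958008) [ 0.5492 -0.2932  0.06  ]Traceback (most recent call last):
  File "<stdin>", line 11, in <module>
cv2.error: OpenCV(4.12.0) /io/opencv/modules/imgproc/src/shapedescr.cpp:361: error: (-201:Incorrect size of input array) There should be at least 5 points to fit the ellipse in function 'fitEllipseNoDirect'
```

Run:
```python
from h import *
d=pickle.load(open("pics/scene0.pkl","rb"))
R=down(23.25);p=np.array([.2466,-.5735,.1924])
for z in(0,-.027,-.07,-.097):
    print(z,proj(d,[p+R@[x,y,z] for x,y in((0,.05),(0,-.05),(.037,.095),(-.037,.095),(.037,-.095),(-.037,-.095))]).round(0).astype(int).tolist())
h=cv2.cvtColor(d["color"],cv2.COLOR_RGB2GRAY)
for x in range(240,456,6):
    col=h[90:240,x]<55; r=np.flatnonzero(col)+90
    seg=np.split(r,np.flatnonzero(np.diff(r)>1)+1) if len(r) else []
    print(x,[(int(q[0]),int(q[-1])) for q in seg if len(q)>4])
```

```text
0 [[388, 250], [296, 236], [433, 239], [431, 277], [269, 215], [244, 247]]
-0.027 [[391, 227], [296, 214], [437, 217], [435, 253], [268, 195], [242, 224]]
-0.07 [[395, 188], [296, 176], [442, 180], [442, 211], [267, 160], [240, 185]]
-0.097 [[397, 162], [296, 151], [446, 155], [446, 183], [267, 136], [239, 159]]
240 [(90, 130), (207, 226)]
246 [(90, 136)]
252 [(103, 108), (111, 155)]
258 [(101, 152)]
264 [(97, 123), (130, 159)]
270 [(90, 121), (131, 153)]
276 [(90, 120), (132, 154), (159, 164)]
282 [(90, 121), (132, 157)]
288 [(90, 122), (152, 186)]
294 [(90, 123), (131, 139), (146, 216)]
300 [(90, 123), (131, 139), (166, 223)]
306 [(90, 123), (150, 155), (172, 177)]
312 [(90, 124), (134, 139), (152, 156), (160, 166), (174, 178)]
318 [(90, 124), (162, 169)]
324 [(90, 125), (160, 169)]
330 [(90, 126), (155, 167)]
336 [(90, 126), (156, 164), (172, 176)]
342 [(90, 127), (152, 161), (175, 179), (183, 191)]
348 [(90, 128), (152, 159), (182, 193)]
354 [(90, 128), (134, 141), (171, 176), (185, 191)]
360 [(90, 129), (134, 143), (159, 165), (183, 188)]
366 [(90, 130), (135, 144), (180, 186)]
372 [(90, 130), (135, 146), (178, 183)]
378 [(90, 131), (136, 148), (163, 167), (176, 181)]
384 [(90, 132), (136, 149), (173, 178)]
390 [(90, 132), (137, 149), (171, 228)]
396 [(90, 133), (141, 200)]
402 [(110, 184)]
408 [(110, 170)]
414 [(111, 170)]
420 [(111, 170)]
426 [(110, 147), (231, 237)]
432 [(110, 169), (226, 232)]
438 [(113, 126), (129, 158), (221, 226)]
444 [(111, 124), (126, 151), (216, 221)]
450 [(113, 117), (119, 138), (210, 216)]
```

Run:
```python
from h import *
from rig import bot, eyes
print(rel(bot.read_state(),[.3739,-.2533,.033],92))
```

```text
(array([-0.0025,  0.0028,  0.1657]), array([-0.3 , -0.28,  0.  ]))
```

```bash
python3 steer.py '-0.0025 0.0028 0.04 -0.3 -0.3 0 0.45;-0.0025 0.0028 0.08 -0.3 -0.3 0 0.45;-0.0025 0.0028 0.11 -0.3 -0.3 0 0.45;-0.0025 0.0028 0.135 -0.3 -0.3 0 0.45;-0.0025 0.0028 0.15 -0.3 -0.3 0 0.45;-0.0025 0.0028 0.16 -0.3 -0.3 0 0.45;-0.0025 0.0028 0.166 -0.3 -0.3 0 0.45;-0.0025 0.0028 0.166 -0.3 -0.3 0 0.45;-0.0025 0.0028 0.166 -0.3 -0.3 0 0.2;-0.0025 0.0028 0.166 -0.3 -0.3 0 0;-0.0025 0.0028 0.166 -0.3 -0.3 0 0;-0.0025 0.0028 0.166 -0.3 -0.3 0 0;-0.0025 0.0028 0.166 -0.3 -0.3 0 0'; python3 -c "
from rig import bot, eyes
s=bot.read_state();print(s['force'],s['moment'])"
```

```text
time_s: 11.6
position: [0.3741, -0.2536, 0.0334]
tcp_rot: [[-0.034, 0.999, 0.001], [0.999, 0.034, -0.001], [-0.001, 0.001, -1.0]]
force: [-1.7, 0.2, 4.2]
opening: 0.161
grasp_force: 30.0
[-1.68217111  0.15006527  4.21334427] [0.02037976 0.03535958 0.00025186]
```

```bash
python3 steer.py '0 0 -0.01 0 0 0 0;0 0 -0.03 0 0 0 0;0 0 -0.06 0 0 0 0;0 0 -0.09 0 0 0 0;0 0 -0.11 0 0 0 0;0 0 -0.11 0 0 0 0'
python3 - <<'E'
from h import *
from rig import bot, eyes
s=bot.read_state();print(s["force"],s["opening"],rel(s,[.5505,-.2944,.1],159.9))
E
```

```text
time_s: 12.2
position: [0.3754, -0.2548, 0.1458]
tcp_rot: [[-0.034, 0.999, 0.005], [0.999, 0.034, -0.006], [-0.006, 0.005, -1.0]]
force: [0.6, -0.6, -2.5]
opening: 0.161
grasp_force: 30.0
[ 0.57473032 -0.59173383 -2.46004762] 0.16126570852404337 (array([-0.0453,  0.1734,  0.0469]), array([ 3.000e-02,  4.600e-01, -6.794e+01]))
```

```bash
python3 steer.py '-0.01 0.03 0 0 0 -8 0;-0.02 0.06 0 0 0 -16 0;-0.025 0.09 0 0 0.1 -24 0;-0.03 0.12 0 0 0.1 -32 0;-0.035 0.15 0 0 0.2 -40 0;-0.045 0.17 0 0 0.3 -48 0;-0.0453 0.1734 0 0 0.4 -56 0;-0.0453 0.1734 0 0 0.46 -64 0;-0.0453 0.1734 0.02 0 0.46 -68 0;-0.0453 0.1734 0.045 0 0.46 -68 0;-0.0453 0.1734 0.045 0 0.46 -68 0;-0.0453 0.1734 0.045 0 0.46 -68 0'
python3 - <<'E'
from h import *
from rig import bot, eyes
s=bot.read_state();c=eyes.capture("wrist");c["view"]=wview(s,c["mount"]);pickle.dump((s,c),open("pics/i1.pkl","wb"));t=eyes.capture("top");d=eyes.capture("scene");pickle.dump((t,d),open("pics/i1b.pkl","wb"))
print(s["joint_positions"].round(1),s["force"],rel(s,[.5505,-.2944,.0804],159.9))
V=c["view"];p=s["position"]
print("mouth",proj(c,[[.5502,-.2943,.06]],V),"collar",proj(c,[p+[0,0,.0206]],V),proj(c,[p+s["tcp_rot"]@[0,y,-.0206] for y in(.025,-.025)],V))
h=cv2.cvtColor(c["color"],cv2.COLOR_RGB2GRAY)
for r in range(190,262,4): print(r,' '.join('%3d'%v for v in h[r,276:378:3]))
E
```

```text
time_s: 13.4
position: [0.548, -0.2921, 0.0968]
tcp_rot: [[-0.939, 0.343, -0.007], [0.343, 0.939, 0.007], [0.009, 0.005, -1.0]]
force: [0.7, 0.1, -0.5]
opening: 0.157
grasp_force: 30.0
[-3.840e+01  3.690e+01  8.700e+01  1.000e-01  5.670e+01 -1.084e+02] [ 0.68646703  0.09644998 -0.50996835] (array([-0.0033, -0.0014,  0.0164]), array([ 0.27, -0.5 ,  0.04]))
mouth [[324.67328383 215.83330026]] collar [[326.82588873 243.97784969]] [[369.31113743 244.21759541]
 [284.00910778 244.20169182]]
190  94  95  94  97  94  98  95  99  71 210 141 134 136 119 131 163 163 157 166  60 147 132 143 143 132  81 101  99  98  99  99 103 100  96
194  99  94  97  98  99  95 100  73 134 141 139 138 141 132 162  64  70  72  87  80 143 143 144 138 145 127  80  96  96 103 101  99  98 100
198  99  95  95  93 144  91  90 137 140 141 139 139 137 149  73  76  68  73  75  90 141 139 143 139 133 137 130 101 101  94  99 102  97  97
202  97  96  98  97  91  96 135 206 187 136 135 141 140  74 134 138 131 124 149  78 139 141 140 141 143 129 138  82  97 100 100 101  93  99
206  94  96  95  97  96  76 131 137 136 132 137 12
[... 1209 characters left out ...]

242  95  97  90  35  20  30  31  24  17  23  25  26  24  26  16  17   5  11  21  16  15  21  25  22  30  16  15  18  37  30  28 106  97  96
246  94  94  93  46  34  31  32  23  14  29  29  27  21  22  24  28  31  26  31  30  29  18  28  22  27  18  17  17  35  31  29 108  93  99
250  42  48  45  34  29  25  27  13   8   5  25  31  29  31  29  36  27  27  35  30  39  31  34  29  23  21  18  19  37  29  21  49  46  49
254  27  23  35  33  27  27   6  30  26  27  23  17  21  18  17  33  33  23  35  36  26  24  34  21  21  18  18  24  10  32  24  26  17  30
258  30  28  27  36  22  19  22   7  17  21  19  31  20  23  25  31  27  31  36  39  31  22  26  27  29  27   7  28  10  13  26  31  29  12
```

```bash
python3 steer.py '0 0 0 0 0 0 0;0 0 0 0 0 0 0;0 0 0 0 0 0 0'
python3 - <<'E'
from h import *
from rig import bot, eyes
from scipy.optimize import least_squares
s,c=pickle.load(open("pics/i1.pkl","rb"));V=c["view"];p=s["position"];R=s["tcp_rot"]
h=cv2.GaussianBlur(cv2.cvtColor(c["color"],cv2.COLOR_RGB2GRAY),(0,0),.7).astype(float)
E=[]
for r in range(212,245,2):
    a=h[r]; L=next(x for x in range(326,260,-1) if a[x]>60 and a[x-1]>60);Rr=next(x for x in range(326,400) if a[x]>60 and a[x+1]>60)
    E+= [[L+.5,r],[Rr-.5,r]]
for x in range(314,341,3):
    r=next(y for y in range(235,190,-1) if h[y,x]>60);E.append([x,r+.5])
E=np.array(E)
an=np.radians(np.arange(0,360,1))
def res(q):
    C=[]
    for z in(-.0206,-.0166):
        C.append(proj(c,p+(np.c_[q[0]+.025*np.cos(an),q[1]+.025*np.sin(an),0*an+z+q[2]])@R.T,V))
    hull=cv2.convexHull(np.vstack(C).astype(np.float32))
    return [cv2.pointPolygonTest(hull,(float(e[0]),float(e[1])),True) for e in E]
f=least_squares(res,[0,0,0],diff_step=1e-3,x_scale=.001,loss='soft_l1') if 0 else least_squares(lambda q:res([q[0]/1e3,q[1]/1e3,q[2]/1e3]),[.1,.1,.1],diff_step=.05,loss='soft_l1')
print("plug in tool mm",f.x,np.sqrt(np.mean(np.square(f.fun))))
f2=least_squares(lambda q:res([q[0]/1e3,q[1]/1e3,0]),[.1,.1],diff_step=.05,loss='soft_l1');print(f2.x,np.sqrt(np.mean(np.square(f2.fun))))
s=bot.read_state();print(rel(s,[.5502,-.2943,.0804],159.9))
E
```

```text
time_s: 13.85
position: [0.549, -0.2929, 0.0986]
tcp_rot: [[-0.939, 0.343, -0.003], [0.343, 0.939, 0.005], [0.005, 0.003, -1.0]]
force: [0.1, -0.3, -0.9]
opening: 0.154
grasp_force: 30.0
plug in tool mm [-1.65281257 -0.09882568  1.7588055 ] 0.3142512340534318
[-1.20461696 -0.1008324 ] 0.37986150193451335
(array([-0.0016, -0.001 ,  0.0182]), array([ 0.19, -0.28,  0.05]))
```

```bash
python3 steer.py '-0.0011 -0.001 0.008 0.1 -0.2 0 0;-0.0011 -0.001 0.016 0.1 -0.2 0 0;-0.0011 -0.001 0.022 0.1 -0.2 0 0;-0.0011 -0.001 0.026 0.1 -0.2 0 0;-0.0011 -0.001 0.028 0.1 -0.2 0 0;-0.0011 -0.001 0.03 0.1 -0.2 0 0;-0.0011 -0.001 0.032 0.1 -0.2 0 0;-0.0011 -0.001 0.034 0.1 -0.2 0 0;-0.0011 -0.001 0.034 0.1 -0.2 0 0;-0.0011 -0.001 0.034 0.1 -0.2 0 0'; python3 -c "
from h import *
from rig import bot, eyes
s=bot.read_state();print(s['force'],s['moment'],rel(s,[.5502,-.2943,.0804],159.9))"
```

```text
time_s: 14.85
position: [0.5494, -0.2939, 0.0641]
tcp_rot: [[-0.939, 0.343, -0.001], [0.343, 0.939, 0.003], [0.002, 0.002, -1.0]]
force: [-0.7, 0.1, -0.3]
opening: 0.159
grasp_force: 30.0
[-0.74528183  0.06634538 -0.33370576] [ 0.07782557 -0.11617445  0.0056334 ] (array([-0.0008, -0.0001, -0.0163]), array([ 0.11, -0.13,  0.05]))
```

```bash
python3 steer.py '0 0 0.002 0 0 0 0;0 0 0.004 0 0 0 0;0 0 0.006 0 0 0 0;0 0 0.008 0 0 0 0;0 0 0.01 0 0 0 0;0 0 0.012 0 0 0 0;0 0 0.012 0 0 0 0'; python3 -c "
from h import *
from rig import bot, eyes
s=bot.read_state();print(s['force'],s['moment'],rel(s,[.5502,-.2943,.0804],159.9))"
```

```text
time_s: 15.55
position: [0.5494, -0.2939, 0.0525]
tcp_rot: [[-0.939, 0.343, -0.001], [0.343, 0.939, 0.002], [0.002, 0.002, -1.0]]
force: [-2.1, 0.2, 5.7]
opening: 0.157
grasp_force: 30.0
[-2.14711913  0.23058257  5.70804325] [ 0.2567316   0.12666268 -0.00273752] (array([-0.0008, -0.    , -0.0279]), array([ 0.1 , -0.12,  0.05]))
```

```bash
python3 steer.py '0 0 0.002 0 0 0 0;0 0 0.004 0 0 0 0;0 0 0.006 0 0 0 0;0 0 0.008 0 0 0 0;0 0 0.009 0 0 0 0;0 0 0.009 0 0 0 0'; python3 -c "
from h import *
from rig import bot, eyes
s=bot.read_state();print(s['force'],s['moment'],rel(s,[.5502,-.2943,.0804],159.9))"
```

```text
time_s: 16.15
position: [0.5495, -0.294, 0.0445]
tcp_rot: [[-0.939, 0.343, -0.001], [0.343, 0.939, 0.002], [0.002, 0.002, -1.0]]
force: [-2.9, 1.1, 11.2]
opening: 0.16
grasp_force: 30.0
[-2.89915526  1.08802176 11.18063259] [ 0.39909758  0.4099842  -0.05509079] (array([-0.0007, -0.    , -0.0359]), array([ 0.09, -0.1 ,  0.06]))
```

```bash
python3 steer.py '0 0 0 0 0 7 0;0 0 0 0 0 15 0;-0.0001 0.0001 0 0 0 23 0;-0.0001 0.0001 0 0 0 31 0;-0.0002 0.0002 0 0 0 39 0;-0.0002 0.0002 0 0 0 47 0;-0.0003 0.0003 0 0 0 55 0;-0.0003 0.0003 0 0 0 63 0;-0.0004 0.0004 0 0 0 70 0;-0.0004 0.0004 0 0 0 76 0;-0.0004 0.0004 0 0 0 80 0;-0.0004 0.0004 0 0 0 82 0;-0.0004 0.0004 0 0 0 82 0'; python3 -c "
from h import *
from rig import bot, eyes
s=bot.read_state();print(s['force'],s['moment'],rel(s,[.5502,-.2943,.0804],77.9),s['joint_positions'].round(1))"
```

```text
time_s: 17.45
position: [0.5499, -0.294, 0.045]
tcp_rot: [[0.208, 0.978, -0.001], [0.978, -0.208, 0.001], [0.001, -0.002, -1.0]]
force: [-2.8, 0.6, 12.4]
opening: 0.16
grasp_force: 30.0
[-2.75204356  0.60001288 12.35723884] [0.24646272 0.5947978  0.14906267] (array([-0.0002,  0.0003, -0.0354]), array([-0.09, -0.06,  0.08])) [-38.4  41.   88.7   0.   50.4 -26.4]
```

```bash
python3 steer.py '0 0 0.001 0 0 0 0;0 0 0.002 0 0 0 0;0 0 0.003 0 0 0 0;0 0 0.003 0 0 0 0;0 0 0.003 0 0 0 0'; python3 -c "
from h import *
from rig import bot, eyes
s=bot.read_state();print(s['force'],s['moment'],s['position'])"
```

```text
time_s: 17.95
position: [0.5499, -0.2941, 0.0434]
tcp_rot: [[0.208, 0.978, -0.001], [0.978, -0.208, 0.001], [0.001, -0.001, -1.0]]
force: [-4.7, 1.9, 19.1]
opening: 0.156
grasp_force: 30.0
[-4.65418676  1.9351207  19.07635448] [0.49092238 0.91679368 0.15927758] [ 0.54992801 -0.29414419  0.04344034]
```

```bash
python3 steer.py '0 0 0 0 0 1 0;0 0 0 0 0 1 0;0 0 0 0 0 1 0;0 0 0 0 0 1 0'
python3 - <<'E'
from h import *
from rig import bot, eyes
s=bot.read_state();print(s["force"],s["qvel"].round(2))
t=eyes.capture("scene");_,_,d,_=pickle.load(open("pics/p1.pkl","rb"))
a,b=[cv2.cvtColor(q["color"],cv2.COLOR_RGB2GRAY)[150:195,330:352].astype(int) for q in(t,d)]
print(np.abs(a-b).mean(1).round(0))
# collar vs mouth in scene: expected collar top ring at home z .064
P=[[.5502-.025*.79,-.2943-.025*.61,z] for z in(.06,.064)]
print(proj(t,P).round(1).tolist())
x=int(proj(t,P)[0][0]);print(cv2.cvtColor(t["color"],cv2.COLOR_RGB2GRAY)[170:215,x])
E
```

```text
time_s: 18.35
position: [0.5498, -0.2941, 0.0434]
tcp_rot: [[0.224, 0.975, -0.001], [0.975, -0.224, 0.001], [0.001, -0.001, -1.0]]
force: [-5.5, 1.4, 19.1]
opening: 0.159
grasp_force: 30.0
[-5.46973236  1.37217462 19.14455195] [ 0.05 -0.05 -0.03  0.06 -0.05 -0.06]
[27. 17. 28. 41. 45. 34. 22. 15. 15. 17. 16. 11.  5.  2.  2.  1.  2.  2.
  2.  2.  2.  2.  2.  2.  1.  2.  2.  3.  2.  3.  4.  5.  7.  6.  7.  7.
  7.  6.  8.  9. 11. 13. 16. 17. 16.]
[[312.3, 199.1], [312.3, 197.3]]
[ 11  12  18  15   4   7  17  13  14  15   1  17  11   7  16  20   3  13
  11  17   8   5   8  15   9   6  14  37  71  90  94  89  92  91  88  95
 100 102 106 104 106  97  77  65  63]
```

```bash
python3 steer.py '0 0 0.0005 0 0 0 0;0 0 0.001 0 0 0 0;0 0 0.001 0 0 0 0;0 0 0.001 0 0 0 0;0 0 0.001 0 0 0 0'; python3 -c "
from rig import bot, eyes
s=bot.read_state();print(s['force'],s['moment'])
print(bot.hand_in())"
```

```text
time_s: 18.9
position: [0.5498, -0.2941, 0.0434]
tcp_rot: [[0.224, 0.975, -0.001], [0.975, -0.224, 0.001], [0.0, -0.001, -1.0]]
force: [-6.3, 3.7, 24.4]
opening: 0.163
grasp_force: 30.0
[-6.30224295  3.68019909 24.3704633 ] [0.59649699 1.17627966 0.21614037]
the job is handed in; nothing more can be done
None
```

I opened the lid, inserted the plug, twisted it about 83° clockwise and handed the job in at 18.9 s with it still gripped and pressed down. The push was about 24 N, and pushing harder moved it no further. The hand-in gave no verdict. I saw the lid open in a picture, but that the plug is fully home rests on the force readings alone.

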